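# Lift the nest plate off its pins and take out the razor case

## Task

Lift the white nest plate straight up off the disinfecting station's two pins by its handle, keeping it level with both comb guards in their pockets, and set it down flat on the black rubber mat, wholly within the mat's edges. Then take the razor case that lay beneath it out of the station and lay it right way up, flat on the floor of the open steel tray. Set both down rather than dropping them, and do not push the cologne bottle behind the station or the trimmer at the right rear about.

Things in the scene. Friction and masses are not known exactly. Their poses are not given: they have to be found in the camera images.
- station: Disinfecting station, fixed: aluminium tray 240 (x) x 142 (y) x 18 mm high, walls 6, floor top 6 mm above the worktop; at each x end a grey block 34 x 100 mm, top 40 mm above the worktop, with an upright steel pin. Free well between the blocks: 160 (x) x 130 mm. Origin: centre of the underside, on the worktop; z up.
- pin_a (a point): Tip of the station's pin at its x = +95 mm, y = 0. Steel, 10 mm diameter, 35 mm tall, tapered tip 75 mm above the worktop.
- pin_b (a point): Tip of the like pin at the station's x = -95 mm, y = 0.
- nest_plate: White plastic nest plate, loose, 220 (x) x 120 (y) x 10 mm, 0.28 to 0.46 kg. Origin: centre of its underside. Two 12 mm holes at x = +-95 mm fit the pins with about 1 mm play each side. It starts seated on the blocks, underside 40 mm above the worktop, centre and axes as the station's; it must rise 35 mm to clear the pins and jams on them if cocked. A bridge handle stands in its middle.
- plate_grip (a point): Centre of the plate's handle bar, 42 mm above the plate's underside. Steel bar 60 mm long along the plate's x, 14 mm wide in y, from 33 to 51 mm above the underside, on two posts at x = +-23 mm. Grasp from above, fingers closing along y.
- plate_corner0 (a point): Corner of the nest plate's underside at its x = +110, y = +60 mm.
- plate_corner1 (a point): Corner of the nest plate's underside at its x = +110, y = -60 mm.
- plate_corner2 (a point): Corner of the nest plate's underside at its x = -110, y = +60 mm.
- plate_corner3 (a point): Corner of the nest plate's underside at its x = -110, y = -60 mm.
- pocket_a (a point): Centre of the floor of the shallow pocket (rim 4 mm high) at the plate's x = +56 mm (plate's top face).
- pocket_b (a point): Centre of the floor of the like pocket at the plate's x = -56 mm (plate's top face).
- comb_guard_a: Black clipper comb guard, loose, 43 x 44 x 14 mm, 15 g, lying in pocket_a. Origin: centre of its underside.
- comb_guard_b: Black clipper comb guard, loose, 43 x 44 x 14 mm, 15 g, lying in pocket_b. Origin: centre of its underside.
- razor_case: Grey razor case, loose, 42 (its x) x 120 (its y) x 24 mm, 0.07 to 0.13 kg, lying in the station's well under the plate, its long y axis roughly along the station's x. The lower 16 mm are the full 42 mm wide, above that a narrower lid, 24 mm wide. Origin: centre of its underside; z up. Grasp it from above across its 42 mm width, near its middle.
- mat: Black rubber mat, fixed, 280 (x) x 200 (y) x 4 mm thick; to the left or right of the station (the tray is on the other side). Origin: centre of its underside, on the worktop.
- tool_tray: Open steel tray, fixed, 200 (x) x 150 (y) x 18 mm high, walls and floor 5 mm. Origin: centre of its underside, on the worktop; the floor's top is 5 mm above it.
- cologne: Bystander: clear cologne bottle with white cap, 33 x 45 x 104 mm, loose, standing behind the station.
- trimmer: Bystander: black trimmer, 25 x 125 x 21 mm, loose, lying at the right rear.

How it is judged:
By the outcome, as a careful person would: the job done as asked, in the order asked, and still so for the second after the job is handed in, with the robot touching nothing.
It also fails if it takes over 72 s, if anything falls off the work surface, if the arm or the gripper's body presses on something with over 40 N, if the wrist force passes 120 N, or if a joint passes its speed limit or range.

## Robot

A 7-joint arm with a two-finger parallel gripper is mounted at the origin on a cart in front of the work surface, level with it; the furniture and walls round the work are solid. World frame = base frame: x ahead of the robot, y to its left, z up, the work surface at z = 0. Lengths are in mm, angles in degrees, forces in N, time in s.
With the tool pointing down it reaches from about 400 to 750 mm from the base axis. Payload 19.5 kg.
Tool frame: the origin (TCP) lies at the centre of the arm's flange, where the gripper is bolted on; the fingertips stand 173 mm ahead of it and the grasp point (between the pads) lies 155 mm ahead of it; z points along the fingers, y is the line along which they close (so a half turn about z gives the same grasp; the last joint's range is limited). The gripper opens to 85 mm and grips with 20 to 120 N. Pads are 22 mm wide; open, the fingers measure 114 mm over their backs; the gripper's body (76 mm by 85 mm) begins 54 mm behind the grasp point. The pads swing forward as they close: fully open they stand 13 mm farther back than shut.
Start: joints at [61.324, 40.479, -1.581, 85.061, 1.261, 54.483, -4.326], TCP at [254.648, -515.529, 404.668] pointing down, gripper open.
Joint ranges: [-155.06, 155.06], [-18.47, 123.98], [-90, 86.84], [0, 140.48], [-83.41, 263.41], [0, 116], [-161.91, 161.91]. Speed limits (degrees/s): [108.29, 108.29, 147.25, 147.25, 172.46, 172.46, 172.46].

## Interface

Orientations are given as [roll, pitch, yaw] about the fixed x, y, z axes, in that order (R = Rz(yaw) Ry(pitch) Rx(roll)).
In Python, from workcell import * gives the robot as it stands.
- The arm moves only by the tool move_arm, never from a script. Its argument "moves" is a list of rows, each an object with "translation": the shift along the tool's x, y, z in m, a list of three; "twist": the turn, a rotation vector about the tool's x, y, z in degrees, a list of three; "grip": the closure in counts, from 0 (fully open) to 255 (shut). A call has 1 to 8 rows; each row is the pose to reach, as a shift and turn from the pose commanded when the call began, along the tool's axes at that moment; what a row does not reach only later rows make up. A row lasts 1/10 s, in which the tool goes at most 50 mm and 8.59 degrees, less where a joint would pass 70% of its speed; a pose out of reach is approached as far as the arm can. A call with a gripper value outside its range is refused whole. The fingers move at their own pace and stop on an object; "newtons" is the grip in N (left out, the last holds). Time passes only in rows, so rows that repeat a pose let the fingers close. It gives the time, the measured TCP pose, the force, the opening and the grip force at its end, in the units of the state.
- sense(): the state, without advancing time (a new reading comes with each control period).
- get_image(name): name is "side" or "top" or "wrist"; returns a dict with "frame" (384x512x3 uint8, red, green, blue), "vfov" (degrees; the focal length in pixels is half the picture's height over the tangent of half this angle, whatever the lens; pixels are square), "cx", "cy" (the principal point, pixels), "T" (4x4, takes a point from camera to world coordinates); the wrist camera has in their place "T_tool_cam" (4x4, takes a point from camera to tool coordinates, whose origin is the TCP and whose axes are the flange's). Camera axes: x right, y up, looking along -z (the intrinsics and any distortion apply to the point x, -y, -z); pixel columns grow to the right and rows downward; lengths in mm; the calibration is good to about 2 mm. A picture is of the moment at which its call begins: read the wrist's pose just before it. There is no depth.
- close_job(): hands the job in; it is judged then, once.
Trained networks look in a picture, given as the dict that the camera call returned (one of the last four; its "shot" number tells which), for a name from the list of things; names that differ only in an ending like _2 or _b are one class to them, and where a whole thing is asked for, a point or a joint stands for the part that bears it (a point fixed in the world has none). Each returns a list of dicts, best first, with "score" (0 to 1); they miss things now and then, are a little off and sometimes report something else, mostly with a low value. They report only what shows in the picture. A call takes as long as a camera call.
- outline_of(picture, query): "region" (384x512 bool, what is visible of it) and "point" ([row, column] in pixels, amid what is visible of it).
The state is a dict: "time_s": time; "q": joint angles; "joint_velocities": joint speeds; "effort": joint torques, N m; "tcp_pos": TCP position; "eef_rot": TCP orientation; "ft_force": force on the tool from outside, world axes, zero at the start; "moment": the same for the moment, N m; "finger_gap": finger opening in mm; "finger_force": force on a finger pad.
Only numpy, scipy, OpenCV 4.12 (cv2) and the standard library are available. Lean on these libraries where they do the work, as an engineer would, in place of code of your own. Each camera call takes 0.05 s, during which the arm holds its last target. There are 200 camera calls.

## Working session

There is one attempt and no reset: what is moved stays moved. The work goes in short steps, Python scripts to look and compute and a tool call to move; the robot and the scene stay as the last step left them, time stands still between calls to the robot, and variables do not carry over. Pictures are saved under pics/ and viewed, at most 12 in all, crops included, and the job is handed in when it is done.

Besides the shell and the picture viewer there is one more tool, called after "Request:" as name(argument=value, ...) on one line, values as JSON. move_arm: Moves the arm, as the interface text tells. Its arguments: {"type":"object","properties":{"moves":{"type":"array"},"newtons":{"type":"number"}},"required":["moves"]}

```bash
mkdir -p pics; ls; cat > h.py <<'E'
from workcell import *
import numpy as np, cv2
from scipy.spatial.transform import Rotation as R
def Tw(im,s=None):
    if "T" in im: return np.array(im["T"])
    T=np.eye(4); T[:3,:3]=R.from_euler('xyz',s["eef_rot"],degrees=True).as_matrix(); T[:3,3]=s["tcp_pos"]
    return T@np.array(im["T_tool_cam"])
def f_(im): return 192/np.tan(np.radians(im["vfov"]/2))
def ray(im,T,rc):
    f=f_(im); d=np.array([(rc[1]-im["cx"])/f,-(rc[0]-im["cy"])/f,-1]); d=T[:3,:3]@d
    return T[:3,3],d/np.linalg.norm(d)
def onz(im,T,rc,z):
    o,d=ray(im,T,rc); return o+d*(z-o[2])/d[2]
def tri(rays):
    A=sum(np.eye(3)-np.outer(d,d) for o,d in rays); b=sum((np.eye(3)-np.outer(d,d))@o for o,d in rays)
    p=np.linalg.solve(A,b); return p,[np.linalg.norm(np.cross(p-o,d)) for o,d in rays]
def proj(im,T,p):
    c=np.linalg.inv(T)@np.append(p,1); f=f_(im); return np.array([im["cy"]-f*c[1]/-c[2], im["cx"]+f*c[0]/-c[2]])
E
cat > a.py <<'E'
from h import *
s=sense(); print({k:np.round(v,2) for k,v in s.items()})
for n in ["side","top","wrist"]:
    im=get_image(n); print(n,{k:(np.round(v,3).tolist()) for k,v in im.items() if k!="frame"})
    cv2.imwrite(f"pics/{n}0.png",im["frame"][:,:,::-1])
    for q in ["station","nest_plate","plate_grip","mat","tool_tray","cologne","trimmer","pin_a","comb_guard_a","plate_corner0"]:
        for r in outline_of(im,q)[:2]:
            print(n,q,round(r["score"],2),np.round(r["point"],1),r["region"].sum())
E
python3 a.py; python3 -c "
import cv2,numpy as np
a=[cv2.imread(f'pics/{n}0.png') for n in ['top','side']]
cv2.imwrite('pics/c0.png',cv2.resize(np.vstack(a),(800,600)) if 0 else np.vstack(a)[:768])
"
```

```text
pics
{'time_s': np.float64(0.0), 'q': array([61.32, 40.51, -1.58, 85.08,  1.26, 54.48, -4.33]), 'joint_velocities': array([-0.08,  0.08,  0.06,  0.02, -0.03,  0.  , -0.03]), 'effort': array([ 0.000e+00, -8.832e+01,  1.230e+00, -2.362e+01,  2.000e-02,
        1.000e-02, -0.000e+00]), 'tcp_pos': array([ 254.64, -515.46,  404.22]), 'eef_rot': array([-179.94,    0.  ,   26.29]), 'ft_force': array([-0.17,  0.25,  0.03]), 'moment': array([ 0.  , -0.04, -0.01]), 'finger_force': np.float64(0.0), 'finger_gap': np.float64(85.27)}
side {'vfov': 46.543, 'cx': 254.83, 'cy': 197.605, 'T': [[-0.973, 0.124, -0.194, 342.131], [-0.23, -0.564, 0.793, 1007.842], [-0.011, 0.816, 0.578, 810.662], [0.0, 0.0, 0.0, 1.0]], 'shot': 1}
side station 0.67 [233.9 291.6] 1258
side nest_plate 0.56 [216.8 288.2] 1799
side nest_plate 0.23 [232.2 286.1] 95
side plate_grip 0.63 [215.  284.6] 1872
side mat 0.8 [167.1 315.8] 2425
side mat 0.65 [235.1 287.6] 1241
side tool_tray 0.73 [312.  287.7] 4958
side pin_a 0.86 [230.9 293.4] 1296
side comb_guard_a 0.63 [211.9 305.3] 179
side comb_guard_a 0.46 [235.  291.5] 1302
side 
[... 231 characters left out ...]
2], [0.0, 0.0, 0.0, 1.0]], 'shot': 2}
top station 0.79 [240.2 235.2] 777
top station 0.57 [229.6 254.4] 3265
top nest_plate 0.58 [235.  257.4] 3202
top plate_grip 0.85 [233.2 256.7] 3176
top mat 0.65 [248.  377.7] 6726
top cologne 0.58 [137.3 239.5] 279
top trimmer 0.83 [156.3 382.7] 333
top trimmer 0.3 [233.9 257.7] 3051
top pin_a 0.67 [241.9 275.9] 821
top comb_guard_a 0.74 [247.1 379.6] 6751
top comb_guard_a 0.48 [248.5 256.4] 50
top plate_corner0 0.85 [236.1 256.7] 3197
wrist {'vfov': 64.649, 'cx': 258.216, 'cy': 190.66, 'T_tool_cam': [[0.001, 0.959, 0.284, 72.465], [1.0, -0.001, 0.0, 1.97], [0.001, 0.284, -0.959, 30.588], [0.0, 0.0, 0.0, 1.0]], 'shot': 3}
wrist mat 0.89 [ 23. 192.] 5971
```

```bash
python3 -c "
import cv2,numpy as np
a=cv2.imread('pics/top0.png')[100:330,90:490]; cv2.imwrite('pics/c1.png',cv2.resize(a,None,fx=2,fy=2,interpolation=2))
a=cv2.imread('pics/side0.png'); cv2.imwrite('pics/c2.png',a)"
```

```text
(no output)
```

View pics/c1.png

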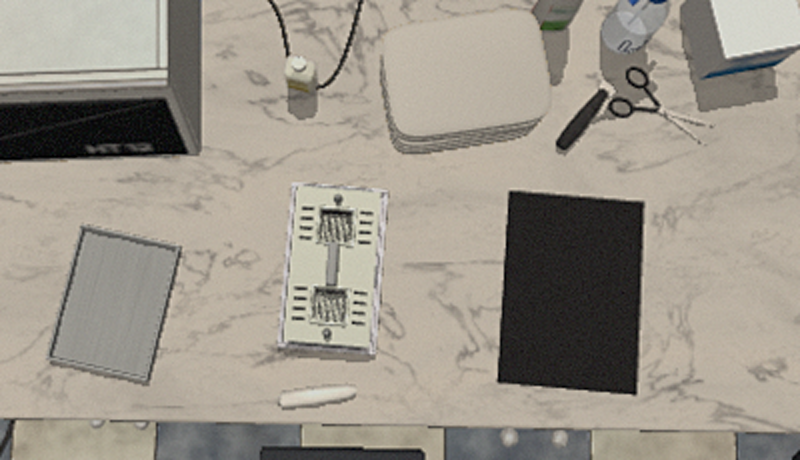

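View pics/c2.png

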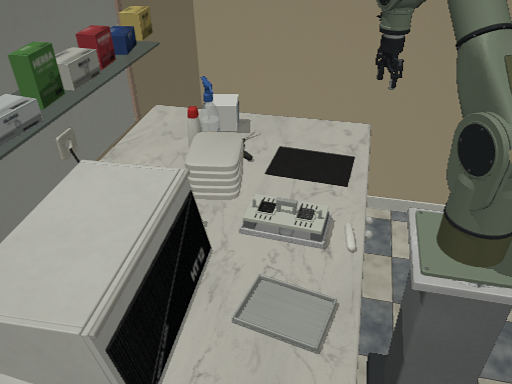

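Top view: the station with its plate is at about px (256,232), long axis along world x. The pins are at (row 199, col 259) and (row 267, col 253). The mat is to the right at (248,377) and the tray to the left at (252,148). The towel stack and cologne are behind the station and the trimmer is at (156,382).

```bash
cat > b.py <<'E'
from h import *
top=get_image("top"); side=get_image("side")
Tt,Ts=Tw(top),Tw(side)
for rc,z in [((199.5,259),75),((267,253),75),((232.5,256),91),((155,383),20),((137,239.5),100)]: print(rc,np.round(onz(top,Tt,rc,z),1))
for im,T in ((top,Tt),(side,Ts)):
    for q,z in [("mat",4),("tool_tray",18)]:
        for r in outline_of(im,q)[:1]:
            ys,xs=np.nonzero(r["region"]); P=np.array([onz(im,T,(y,x),z)[:2] for y,x in zip(ys,xs)],np.float32)
            print(q,round(r["score"],2),cv2.minAreaRect(P))
g=cv2.cvtColor(top["frame"],cv2.COLOR_RGB2GRAY)
# classical: mat dark region, in top
m=(g<60).astype(np.uint8); m[:180]=0; m[305:]=0; m[:,:320]=0
n,l,st,c=cv2.connectedComponentsWithStats(m); k=1+np.argmax(st[1:,4])
ys,xs=np.nonzero(l==k); P=np.array([onz(top,Tt,(y,x),4)[:2] for y,x in zip(ys,xs)],np.float32); print("mat",cv2.minAreaRect(P))
# tray outer corners from view (c1 px)
for x,y in [(82,226),(182,246),(150,383),(49,358)]: print("tray corner",np.round(onz(top,Tt,(100+y/2,90+x/2),18),1))
for c,r in [(260,277),(339,296),(322,348),(234,322)]: print("tray side",np.round(onz(side,Ts,(r,c),18),1))
E
python3 b.py
```

```text
(199.5, 259) [588.1   3.1  75. ]
(267, 253) [400.3  16.   75. ]
(232.5, 256) [493.8   9.3  91. ]
(155, 383) [ 736.5 -360.6   20. ]
(137, 239.5) [761.5  61.1 100. ]
mat 0.7 ((473.25909423828125, -336.2284240722656), (202.0747833251953, 281.4324645996094), 85.9452896118164)
tool_tray 0.68 ((443.3428955078125, 323.33197021484375), (155.1907958984375, 201.4903106689453), 79.1304931640625)
mat 0.57 ((506.0272216796875, -43.53321838378906), (144.8050994873047, 237.93890380859375), 86.5249252319336)
tool_tray 0.92 ((442.0921630859375, 332.4100341796875), (166.12864685058594, 205.13038635253906), 78.8640365600586)
mat ((470.92718505859375, -335.667724609375), (197.73512268066406, 277.2795715332031), 85.97216033935547)
tray corner [550.9 377.1  18. ]
tray corner [524.1 229.6  18. ]
tray corner [328. 266.  18.]
tray corner [360.3 412.3  18. ]
tray side [518.3 245.3  18. ]
tray side [324.5 264.8  18. ]
tray side [347.5 416.3  18. ]
tray side [544.  391.9  18. ]
```

Request:
move_arm(moves=[{"translation": [0.056, -0.046, 0], "twist": [0, 0, 4], "grip": 0}, {"translation": [0.112, -0.091, 0], "twist": [0, 0, 8], "grip": 0}, {"translation": [0.168, -0.137, 0], "twist": [0, 0, 12], "grip": 0}, {"translation": [0.224, -0.182, 0], "twist": [0, 0, 16], "grip": 0}, {"translation": [0.28, -0.228, 0], "twist": [0, 0, 20], "grip": 0}, {"translation": [0.336, -0.274, 0], "twist": [0, 0, 24], "grip": 0}, {"translation": [0.392, -0.319, 0], "twist": [0, 0, 27], "grip": 0}, {"translation": [0.447, -0.365, 0], "twist": [0, 0, 30], "grip": 0}], newtons=80)

```text
time_s: 2.75
tcp_pos: [421.2, -149.7, 404.9]
eef_rot: [-180.0, -0.0, -3.8]
ft_force: [1.2, -1.2, -0.5]
finger_gap: 85.2
finger_force: 0.0
```

Request:
move_arm(moves=[{"translation": [0.02, -0.05, 0], "twist": [0, 0, 0], "grip": 0}, {"translation": [0.04, -0.09, 0], "twist": [0, 0, 0], "grip": 0}, {"translation": [0.055, -0.13, 0], "twist": [0, 0, 0], "grip": 0}, {"translation": [0.062, -0.163, 0], "twist": [0, 0, 0], "grip": 0}, {"translation": [0.062, -0.163, 0], "twist": [0, 0, 0], "grip": 0}, {"translation": [0.062, -0.163, 0], "twist": [0, 0, 0], "grip": 0}])

```text
time_s: 3.35
tcp_pos: [493.1, 7.3, 404.6]
eef_rot: [180.0, 0.0, -3.7]
ft_force: [-0.1, -0.8, 0.1]
finger_gap: 85.1
finger_force: 0.0
```

```bash
cat > w.py <<'E'
import sys; from h import *
import pickle
s=sense(); im=get_image("wrist"); n=sys.argv[1]
pickle.dump((s,im),open(f"{n}.pkl","wb")); print(s["time_s"],s["tcp_pos"],s["eef_rot"])
cv2.imwrite(f"pics/{n}.png",im["frame"][:,:,::-1])
E
python3 w.py w1
```

```text
3.35 [493.14241732   7.34182739 404.63486998] [ 1.79992165e+02  1.08911962e-02 -3.65165626e+00]
```

View pics/w1.png

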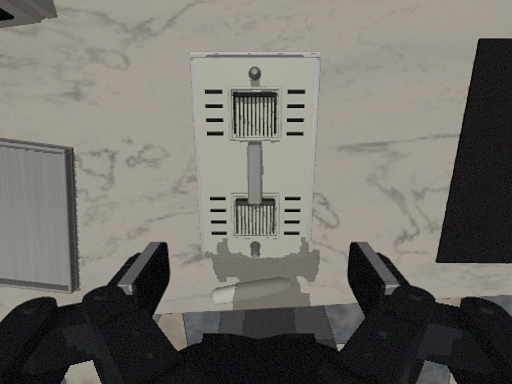

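Request:
move_arm(moves=[{"translation": [0.0, -0.002, 0.04], "twist": [0, 0, 0], "grip": 0}, {"translation": [0.0, -0.002, 0.08], "twist": [0, 0, 0], "grip": 0}, {"translation": [0.0, -0.002, 0.08], "twist": [0, 0, 0], "grip": 0}, {"translation": [0.0, -0.002, 0.08], "twist": [0, 0, 0], "grip": 0}])

```text
time_s: 3.8
tcp_pos: [493.4, 8.1, 325.6]
eef_rot: [180.0, 0.0, -3.8]
ft_force: [0.7, -0.3, 1.6]
finger_gap: 85.2
finger_force: 0.0
```

```bash
python3 w.py w2; cat > d.py <<'E'
from h import *; import pickle
for n in ("w1","w2"):
    s,im=pickle.load(open(n+".pkl","rb")); T=Tw(im,s)
    for p in ([588.1,3.1,75],[400.3,16,75],[494,9.5,91]): print(n,np.round(proj(im,T,np.array(p)),1))
    gp=np.array(s["tcp_pos"])-[0,0,155]; print("grasp",proj(im,T,gp))
E
python3 d.py
```

```text
3.8 [493.41077359   8.09437678 325.64021561] [ 1.79987012e+02  1.92072092e-02 -3.80435891e+00]
w1 [ 76.3 254.8]
w1 [258.6 254.3]
w1 [179.5 254.4]
grasp [266.48644631 254.786595  ]
w2 [ 67.6 254.2]
w2 [305.  254.2]
w2 [207.3 254. ]
grasp [266.45050517 254.76328758]
```

View pics/w2.png

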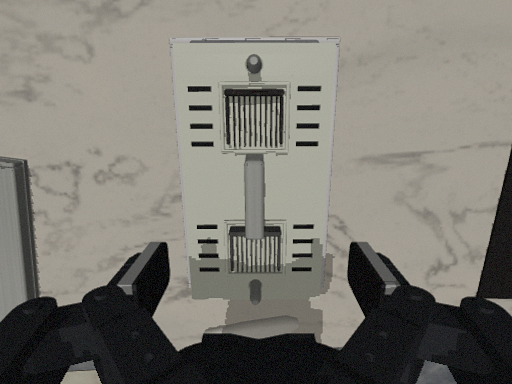

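The far pin is at about (62,254), the near pin at (300,255), and the bar spans rows 153–238 at col 255. I'll zoom in to read the edges precisely.

```bash
python3 -c "
import cv2,numpy as np
a=cv2.imread('pics/w1.png')[55:265,215:295]; b=cv2.imread('pics/w2.png')[45:315,205:305]
t=cv2.imread('pics/top0.png')[190:280,225:285]
A=cv2.resize(a,None,fx=2.8,fy=2.8,interpolation=2); B=cv2.resize(b,None,fx=2.2,fy=2.2,interpolation=2);C=cv2.resize(t,None,fx=5,fy=5,interpolation=2)
o=np.zeros((600,800,3),np.uint8)
o[:A.shape[0],:A.shape[1]]=A;o[:B.shape[0],240:240+B.shape[1]]=B;o[:C.shape[0],480:480+C.shape[1]]=C
cv2.imwrite('pics/z.png',o)"
```

```text
(no output)
```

View pics/z.png

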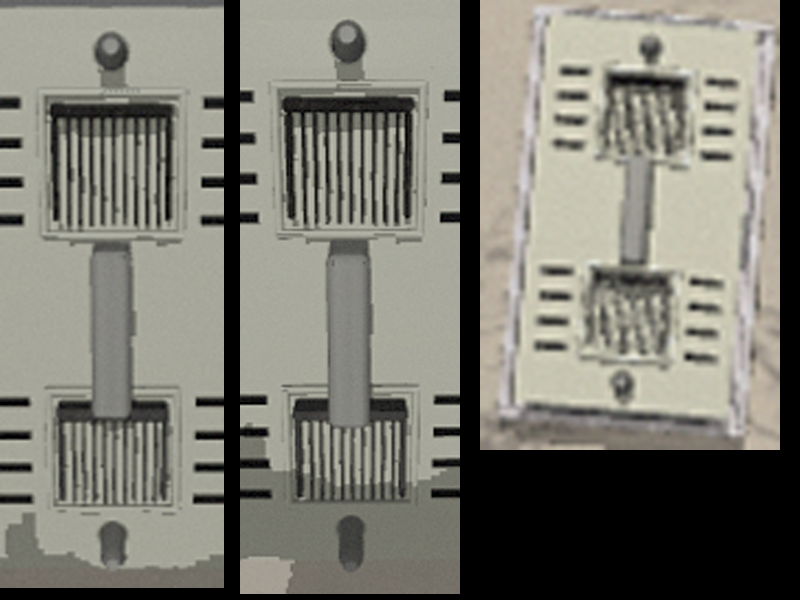

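```bash
cat > e.py <<'E'
from h import *; import pickle
s1,i1=pickle.load(open("w1.pkl","rb"));s2,i2=pickle.load(open("w2.pkl","rb")); it=get_image("top")
V=[(i1,Tw(i1,s1)),(i2,Tw(i2,s2)),(it,Tw(it))]
O={"pinA":[(70.7,255.2),(61.4,253.6),(198.6,259.2)],"pinB":[(256,255.4),(302.7,255),(265.6,253.8)],
"bar":[((144.3+203.9)/2,255),((162+238.6)/2,254.5),(232,256.4)],"barN":[(203.9,255),(238.6,254.5),(242.6,256)]}
for k,o in O.items():
    rs=[ray(*v,p) for v,p in zip(V,o)]
    print(k,np.round(tri(rs)[0],1),np.round(tri(rs)[1],1),"wrist",np.round(tri(rs[:2])[0],1))
    for v,p in zip(V,o): print("   ",np.round(onz(*v,p,75 if "pin" in k else 91),1))
E
python3 e.py
```

```text
pinA [595.5   3.   44.8] [0.5 0.4 0.1] wrist [595.6   3.   43.8]
    [592.9   2.4  75. ]
    [592.    3.2  75. ]
    [590.7   2.6  75. ]
pinB [404.2  14.4  76.9] [0.2 0.6 0.7] wrist [405.6  14.7  79.2]
    [403.3  14.6  75. ]
    [402.6  15.2  75. ]
    [404.1  13.8  75. ]
bar [496.2   8.8  80.5] [0.5 0.5 0.4] wrist [499.4   8.7  91.6]
    [499.3   8.5  91. ]
    [499.2   8.8  91. ]
    [495.2   8.2  91. ]
barN [466.7  10.2  84.4] [0.5 0.9 1.4] wrist [468.1  10.8  87.8]
    [469.2  10.5  91. ]
    [469.6  10.8  91. ]
    [466.1   8.7  91. ]
```

```bash
cat > e2.py <<'E'
from h import *; import pickle
im=get_image("side"); T=Tw(im)
for p in ([497.5,8.8,91],[467.5,10.7,91],[527.5,6.9,91],[592,2.7,75],[403.3,14.5,75]): print(p,np.round(proj(im,T,np.array(p)),1))
a=im["frame"][185:250,230:340,::-1]; cv2.imwrite("pics/s.png",cv2.resize(a,None,fx=7,fy=7,interpolation=2))
E
python3 e2.py
```

```text
[497.5, 8.8, 91] [199.3 286. ]
[467.5, 10.7, 91] [201.  296.6]
[527.5, 6.9, 91] [197.5 275.5]
[592, 2.7, 75] [198.5 253.4]
[403.3, 14.5, 75] [209.5 319.4]
```

View pics/s.png

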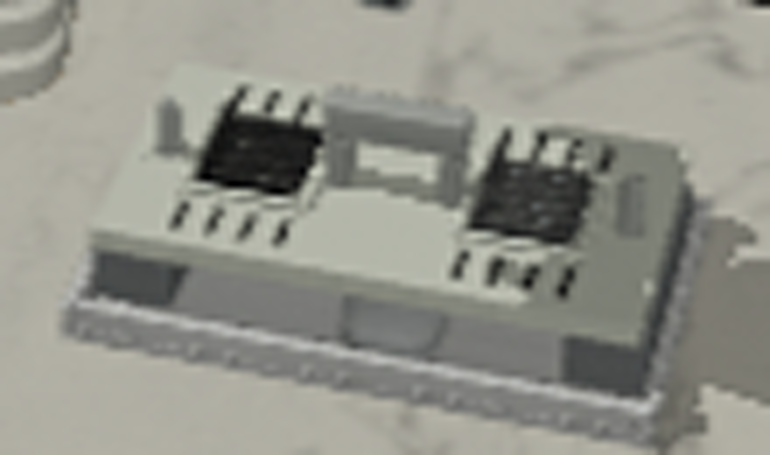

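The bar ends are at (198,277) and (200,297) and the pins at (199,254) and (211,320). All are within about 1 px of the projections, so the height is confirmed (bar top 91, pin tips 75). Descending.

Request:
move_arm(moves=[{"translation": [0.004, -0.001, 0.03], "twist": [0, 0, 0], "grip": 0}, {"translation": [0.004, -0.001, 0.06], "twist": [0, 0, 0], "grip": 0}, {"translation": [0.004, -0.001, 0.08], "twist": [0, 0, 0], "grip": 0}, {"translation": [0.004, -0.001, 0.088], "twist": [0, 0, 0], "grip": 0}, {"translation": [0.004, -0.001, 0.088], "twist": [0, 0, 0], "grip": 0}, {"translation": [0.004, -0.001, 0.088], "twist": [0, 0, 0], "grip": 0}])

```text
time_s: 4.55
tcp_pos: [497.6, 9.7, 238.0]
eef_rot: [-180.0, -0.1, -3.7]
ft_force: [-0.8, 0.3, -0.4]
finger_gap: 85.3
finger_force: 0.0
```

Request:
move_arm(moves=[{"translation": [0, 0, 0], "twist": [0, 0, 0], "grip": 255}, {"translation": [0, 0, 0], "twist": [0, 0, 0], "grip": 255}, {"translation": [0, 0, 0], "twist": [0, 0, 0], "grip": 255}, {"translation": [0, 0, 0], "twist": [0, 0, 0], "grip": 255}, {"translation": [0, 0, 0], "twist": [0, 0, 0], "grip": 255}, {"translation": [0, 0, 0], "twist": [0, 0, 0], "grip": 255}, {"translation": [0, 0, 0], "twist": [0, 0, 0], "grip": 255}, {"translation": [0, 0, 0], "twist": [0, 0, 0], "grip": 255}], newtons=80)

```text
time_s: 5.35
tcp_pos: [497.4, 9.8, 237.0]
eef_rot: [-180.0, -0.0, -3.7]
ft_force: [-2.0, 0.8, 7.9]
finger_gap: 12.6
finger_force: 79.0
```

Request:
move_arm(moves=[{"translation": [0, 0, -0.004], "twist": [0, 0, 0], "grip": 255}, {"translation": [0, 0, -0.008], "twist": [0, 0, 0], "grip": 255}, {"translation": [0, 0, -0.012], "twist": [0, 0, 0], "grip": 255}, {"translation": [0, 0, -0.012], "twist": [0, 0, 0], "grip": 255}, {"translation": [0, 0, -0.012], "twist": [0, 0, 0], "grip": 255}])

```text
time_s: 5.85
tcp_pos: [497.4, 9.8, 248.8]
eef_rot: [-180.0, -0.0, -3.7]
ft_force: [0.7, 0.7, -3.2]
finger_gap: 12.7
finger_force: 78.1
```

Request:
move_arm(moves=[{"translation": [0, 0, -0.01], "twist": [0, 0, 0], "grip": 255}, {"translation": [0, 0, -0.02], "twist": [0, 0, 0], "grip": 255}, {"translation": [0, 0, -0.03], "twist": [0, 0, 0], "grip": 255}, {"translation": [0, 0, -0.04], "twist": [0, 0, 0], "grip": 255}, {"translation": [0, 0, -0.05], "twist": [0, 0, 0], "grip": 255}, {"translation": [0, 0, -0.06], "twist": [0, 0, 0], "grip": 255}, {"translation": [0, 0, -0.068], "twist": [0, 0, 0], "grip": 255}, {"translation": [0, 0, -0.068], "twist": [0, 0, 0], "grip": 255}])

```text
time_s: 6.65
tcp_pos: [497.5, 9.7, 317.7]
eef_rot: [-180.0, -0.1, -3.7]
ft_force: [-0.0, -0.1, -3.1]
finger_gap: 13.0
finger_force: 78.4
```

```bash
python3 - <<'E'
from h import *
s=sense(); print(s["tcp_pos"],s["eef_rot"],s["ft_force"],s["moment"])
im=get_image("side"); w=get_image("wrist")
a=im["frame"][150:290,180:380]; a=cv2.resize(a,(800,560),interpolation=2)[:, :400+0] if 0 else cv2.resize(im["frame"][140:290,210:360],(400,400),interpolation=2)
b=cv2.resize(w["frame"],(400,300)); o=np.zeros((400,800,3),np.uint8); o[:,:400]=a; o[:300,400:]=b
cv2.imwrite("pics/l.png",o[:,:,::-1])
E
```

```text
[497.46542129   9.74486556 317.71247542] [-1.79984063e+02 -7.59700039e-02 -3.71320857e+00] [-0.00484076 -0.10664876 -3.13764165] [-0.02729667  0.0257069   0.01551858]
```

View pics/l.png

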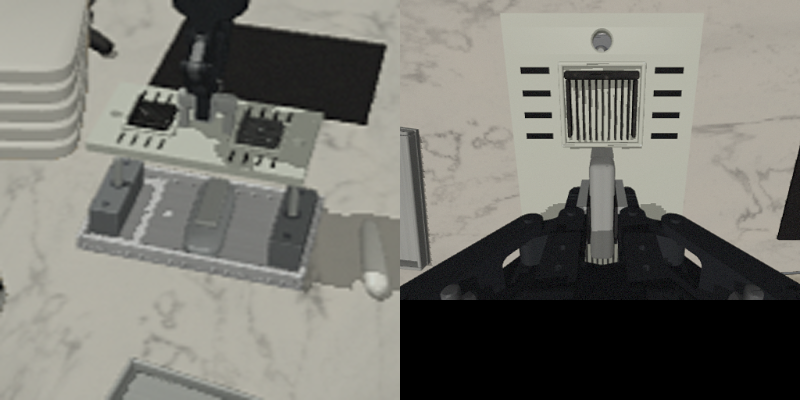

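The plate is off the pins and level, with both guards in their pockets. Moving it to the mat gently.

Request:
move_arm(moves=[{"translation": [0, 0.007, 0], "twist": [0, 0, 0], "grip": 255}, {"translation": [0, 0.02, 0], "twist": [0, 0, 0], "grip": 255}, {"translation": [0, 0.04, 0], "twist": [0, 0, 0], "grip": 255}, {"translation": [0, 0.064, 0], "twist": [0, 0, 0], "grip": 255}, {"translation": [0, 0.09, 0], "twist": [0, 0, 0], "grip": 255}, {"translation": [0, 0.116, 0], "twist": [0, 0, 0], "grip": 255}, {"translation": [0, 0.142, 0], "twist": [0, 0, 0], "grip": 255}, {"translation": [0, 0.168, 0], "twist": [0, 0, 0], "grip": 255}])

```text
time_s: 7.55
tcp_pos: [485.8, -160.2, 316.5]
eef_rot: [180.0, 0.0, -3.8]
ft_force: [-0.4, 0.5, -3.9]
finger_gap: 12.5
finger_force: 78.4
```

Request:
move_arm(moves=[{"translation": [0, 0.026, 0], "twist": [0, 0, 0], "grip": 255}, {"translation": [0, 0.052, 0], "twist": [0, 0, 0], "grip": 255}, {"translation": [0, 0.078, 0], "twist": [0, 0, 0], "grip": 255}, {"translation": [0, 0.104, 0], "twist": [0, 0, 0], "grip": 255}, {"translation": [0, 0.13, 0], "twist": [0, 0, 0], "grip": 255}, {"translation": [0, 0.153, 0], "twist": [0, 0, 0], "grip": 255}, {"translation": [0, 0.169, 0], "twist": [0, 0, 0], "grip": 255}, {"translation": [0, 0.177, 0], "twist": [0, 0, 0], "grip": 255}])

```text
time_s: 8.35
tcp_pos: [473.7, -336.9, 316.3]
eef_rot: [180.0, 0.1, -3.9]
ft_force: [0.3, 0.3, -4.0]
finger_gap: 12.5
finger_force: 78.4
```

Request:
move_arm(moves=[{"translation": [0, 0, 0.008], "twist": [0, 0, 0], "grip": 255}, {"translation": [0, 0, 0.025], "twist": [0, 0, 0], "grip": 255}, {"translation": [0, 0, 0.045], "twist": [0, 0, 0], "grip": 255}, {"translation": [0, 0, 0.065], "twist": [0, 0, 0], "grip": 255}, {"translation": [0, 0, 0.085], "twist": [0, 0, 0], "grip": 255}, {"translation": [0, 0, 0.098], "twist": [0, 0, 0], "grip": 255}, {"translation": [0, 0, 0.105], "twist": [0, 0, 0], "grip": 255}, {"translation": [0, 0, 0.105], "twist": [0, 0, 0], "grip": 255}])

```text
time_s: 9.15
tcp_pos: [475.0, -334.2, 211.1]
eef_rot: [-180.0, 0.1, -3.7]
ft_force: [0.2, 0.7, -3.0]
finger_gap: 12.7
finger_force: 78.4
```

```bash
python3 - <<'E'
from h import *
im=get_image("top"); T=Tw(im)
a=cv2.resize(im["frame"][175:315,320:440],None,fx=3,fy=3,interpolation=2); im2=get_image("side")
b=cv2.resize(im2["frame"][130:200,250:370],None,fx=3,fy=3,interpolation=2)
o=np.zeros((420,720,3),np.uint8); o[:a.shape[0],:360]=a; o[:b.shape[0],360:]=b
cv2.imwrite("pics/m.png",o[:,:,::-1])
for c in ([110,60],[110,-60],[-110,60],[-110,-60]):
    p=np.array([473.7,-336.9,24])+R.from_euler('z',-3.8,degrees=True).apply([c[0],c[1],0]); print(np.round(proj(im,T,p),1),np.round((proj(im,T,p)-[175,320])*3)[::-1])
E
```

```text
[204.1 358.2] [115.  87.]
[207.6 399.6] [239.  98.]
[280.8 354.2] [102. 317.]
[284.4 396.7] [230. 328.]
```

View pics/m.png

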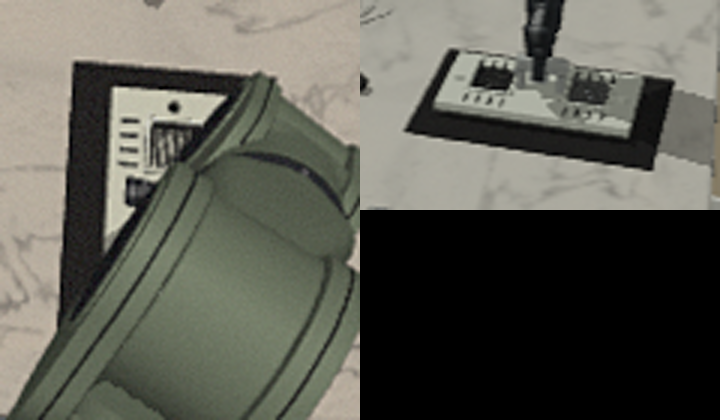

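The plate hovers about 10 mm above the mat, well within its edges. Its corner is at (112,87) in the crop and the mat's corner at (73,62). Setting it down slowly.

Request:
move_arm(moves=[{"translation": [0, 0, 0.003], "twist": [0, 0, 0], "grip": 255}, {"translation": [0, 0, 0.006], "twist": [0, 0, 0], "grip": 255}, {"translation": [0, 0, 0.008], "twist": [0, 0, 0], "grip": 255}, {"translation": [0, 0, 0.009], "twist": [0, 0, 0], "grip": 255}, {"translation": [0, 0, 0.0095], "twist": [0, 0, 0], "grip": 255}, {"translation": [0, 0, 0.0095], "twist": [0, 0, 0], "grip": 255}])

```text
time_s: 9.85
tcp_pos: [475.0, -334.5, 202.2]
eef_rot: [-180.0, 0.0, -3.7]
ft_force: [0.3, -0.4, -3.2]
finger_gap: 12.7
finger_force: 78.4
```

Request:
move_arm(moves=[{"translation": [0, 0, 0.0005], "twist": [0, 0, 0], "grip": 255}, {"translation": [0, 0, 0.001], "twist": [0, 0, 0], "grip": 255}, {"translation": [0, 0, 0.001], "twist": [0, 0, 0], "grip": 255}, {"translation": [0, 0, 0.001], "twist": [0, 0, 0], "grip": 255}])

```text
time_s: 10.25
tcp_pos: [475.0, -334.6, 201.2]
eef_rot: [-180.0, 0.0, -3.7]
ft_force: [0.3, 0.1, -2.9]
finger_gap: 12.9
finger_force: 78.4
```

Request:
move_arm(moves=[{"translation": [0, 0, 0.0005], "twist": [0, 0, 0], "grip": 255}, {"translation": [0, 0, 0.001], "twist": [0, 0, 0], "grip": 255}, {"translation": [0, 0, 0.001], "twist": [0, 0, 0], "grip": 255}, {"translation": [0, 0, 0.001], "twist": [0, 0, 0], "grip": 255}])

```text
time_s: 10.65
tcp_pos: [475.0, -334.5, 201.0]
eef_rot: [180.0, -0.0, -3.7]
ft_force: [-4.3, 4.0, 15.6]
finger_gap: 12.6
finger_force: 81.2
```

Request:
move_arm(moves=[{"translation": [0, 0, -0.0005], "twist": [0, 0, 0], "grip": 220}, {"translation": [0, 0, -0.0005], "twist": [0, 0, 0], "grip": 180}, {"translation": [0, 0, -0.0005], "twist": [0, 0, 0], "grip": 120}, {"translation": [0, 0, -0.0005], "twist": [0, 0, 0], "grip": 50}, {"translation": [0, 0, -0.0005], "twist": [0, 0, 0], "grip": 0}, {"translation": [0, 0, -0.0005], "twist": [0, 0, 0], "grip": 0}, {"translation": [0, 0, -0.0005], "twist": [0, 0, 0], "grip": 0}, {"translation": [0, 0, -0.0005], "twist": [0, 0, 0], "grip": 0}])

```text
time_s: 11.45
tcp_pos: [475.0, -334.5, 200.7]
eef_rot: [-180.0, -0.0, -3.7]
ft_force: [0.0, -0.2, 0.3]
finger_gap: 85.3
finger_force: 0.0
```

Request:
move_arm(moves=[{"translation": [0, 0, -0.01], "twist": [0, 0, 0], "grip": 0}, {"translation": [0, 0, -0.03], "twist": [0, 0, 0], "grip": 0}, {"translation": [0, 0, -0.06], "twist": [0, 0, 0], "grip": 0}, {"translation": [0, 0, -0.1], "twist": [0, 0, 0], "grip": 0}, {"translation": [0, 0, -0.14], "twist": [0, 0, 0], "grip": 0}, {"translation": [0, 0, -0.18], "twist": [0, 0, 0], "grip": 0}, {"translation": [0, 0, -0.18], "twist": [0, 0, 0], "grip": 0}])

```text
time_s: 12.15
tcp_pos: [475.2, -334.8, 386.2]
eef_rot: [179.8, -0.4, -3.7]
ft_force: [0.3, 0.8, -1.6]
finger_gap: 85.3
finger_force: 0.0
```

Request:
move_arm(moves=[{"translation": [0, -0.03, 0], "twist": [0, 0, 0], "grip": 0}, {"translation": [0, -0.075, 0], "twist": [0, 0, 0], "grip": 0}, {"translation": [0, -0.12, 0], "twist": [0, 0, 0], "grip": 0}, {"translation": [0, -0.165, 0], "twist": [0, 0, 0], "grip": 0}, {"translation": [0, -0.21, 0], "twist": [0, 0, 0], "grip": 0}, {"translation": [0, -0.255, 0], "twist": [0, 0, 0], "grip": 0}, {"translation": [0, -0.3, 0], "twist": [0, 0, 0], "grip": 0}, {"translation": [0, -0.345, 0], "twist": [0, 0, 0], "grip": 0}])

```text
time_s: 12.95
tcp_pos: [497.0, 11.5, 381.3]
eef_rot: [-180.0, -0.0, -3.7]
ft_force: [1.4, 0.1, -0.1]
finger_gap: 85.5
finger_force: 0.0
```

Request:
move_arm(moves=[{"translation": [0, 0, 0], "twist": [0, 0, 0], "grip": 0}, {"translation": [0, 0, 0], "twist": [0, 0, 0], "grip": 0}, {"translation": [0, 0, 0], "twist": [0, 0, 0], "grip": 0}])

```text
time_s: 13.25
tcp_pos: [497.2, 8.7, 381.0]
eef_rot: [180.0, -0.0, -3.8]
ft_force: [0.5, 0.8, -0.2]
finger_gap: 85.3
finger_force: 0.0
```

```bash
python3 w.py w3; python3 - <<'E'
from h import *
import pickle
it=get_image("top"); isd=get_image("side"); s,w=pickle.load(open("w3.pkl","rb"))
pickle.dump((it,isd),open("ts.pkl","wb"))
for n,im in (("w",w),("t",it),("s",isd)):
    try:
        for r in outline_of(im,"razor_case")[:1]:
            ys,xs=np.nonzero(r["region"]); T=Tw(im,s)
            P=np.array([onz(im,T,(y,x),24)[:2] for y,x in zip(ys,xs)],np.float32)
            print(n,r["score"],np.round(r["point"],1),len(xs),cv2.minAreaRect(P))
    except Exception as e: print(n,e)
o=np.zeros((600,800,3),np.uint8); o[:384,:512]=w["frame"]
a=cv2.resize(isd["frame"][185:250,230:340],None,fx=2.6,fy=3.3,interpolation=2); o[384:384+a.shape[0],:a.shape[1]]=a[:216]
b=cv2.resize(it["frame"][185:285,220:290],None,fx=4,fy=4,interpolation=2); o[:400,515:795]=b
c=cv2.resize(it["frame"][185:305,320:430],(220,196),interpolation=2); o[400:596,300:520]=c
cv2.imwrite("pics/w3m.png",o[:,:,::-1])
E
```

```text
13.25 [497.23223226   8.65310075 380.98779397] [ 1.79980424e+02 -9.32437934e-03 -3.79357279e+00]
w 0.98 [173.7 260.7] 3897 ((491.9863586425781, 5.069454193115234), (118.49422454833984, 44.14306640625), 89.74644470214844)
s 0.57 [223.3 288.3] 401 ((486.74560546875, 15.666679382324219), (132.10520935058594, 41.90059280395508), 89.84053039550781)
```

View pics/w3m.png

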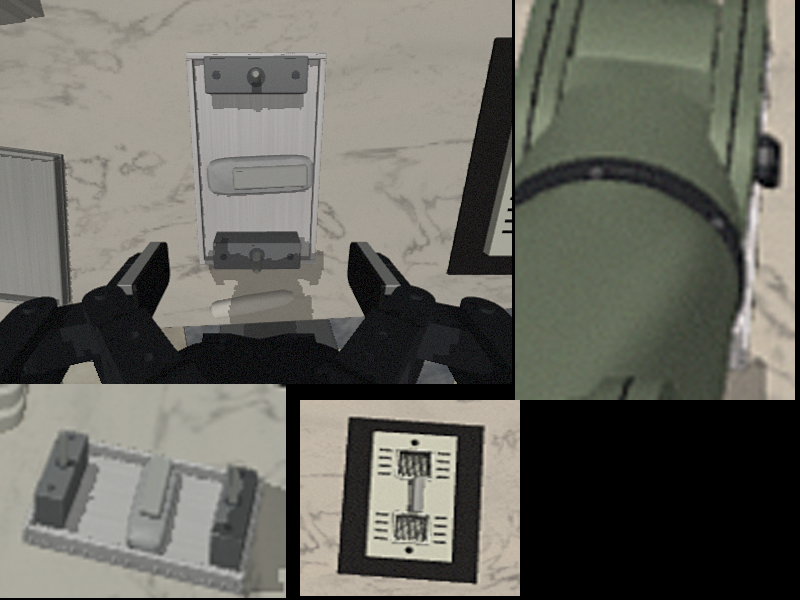

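The case lies across the well along the station's y, at wrist px (173,260), not along x as the text says. I'll trust the picture. The plate is flat on the mat with both guards in place. Checking the wrist joint before I turn the tool.

```bash
python3 - <<'E'
from h import *
import pickle
s=sense(); print(np.round(s["q"],1))
s,w=pickle.load(open("w3.pkl","rb")); T=Tw(w,s)
# lid corners/body ends in w3 (row,col): body left end, right end
for p,z in [((176,208),16),((172,313),16),((176,233),30),((187,307),30),((166,307),30),((168,233),30),((188,233),30)]: print(p,np.round(onz(w,T,p,z),1))
r=outline_of(w,"razor_case")
E
```

```text
[-10.8  36.5  10.7 103.1  -9.7  41.3 -88.6]
(176, 208) [492.6  64.4  16. ]
(172, 313) [489.5 -54.4  16. ]
(176, 233) [494.1  34.7  30. ]
(187, 307) [476.5 -45.2  30. ]
(166, 307) [499.9 -45.6  30. ]
(168, 233) [502.9  34.   30. ]
(188, 233) [480.6  35.9  30. ]
```

Request:
move_arm(moves=[{"translation": [-0.002, 0.001, 0.01], "twist": [0, 0, -8], "grip": 0}, {"translation": [-0.004, 0.002, 0.02], "twist": [0, 0, -16], "grip": 0}, {"translation": [-0.006, 0.004, 0.03], "twist": [0, 0, -24], "grip": 0}, {"translation": [-0.006, 0.004, 0.04], "twist": [0, 0, -32], "grip": 0}, {"translation": [-0.006, 0.004, 0.05], "twist": [0, 0, -40], "grip": 0}, {"translation": [-0.006, 0.004, 0.06], "twist": [0, 0, -48], "grip": 0}, {"translation": [-0.006, 0.004, 0.07], "twist": [0, 0, -56], "grip": 0}, {"translation": [-0.006, 0.004, 0.08], "twist": [0, 0, -64], "grip": 0}])

```text
time_s: 14.4
tcp_pos: [491.1, 5.9, 300.3]
eef_rot: [-180.0, -0.0, 60.6]
ft_force: [0.3, 0.1, 0.2]
finger_gap: 85.6
finger_force: 0.0
```

Request:
move_arm(moves=[{"translation": [0, 0, 0], "twist": [0, 0, -8], "grip": 0}, {"translation": [0, 0, 0], "twist": [0, 0, -16], "grip": 0}, {"translation": [0, 0, 0], "twist": [0, 0, -24], "grip": 0}, {"translation": [0, 0, 0], "twist": [0, 0, -29], "grip": 0}, {"translation": [0, 0, 0], "twist": [0, 0, -29], "grip": 0}, {"translation": [0, 0, 0], "twist": [0, 0, -29], "grip": 0}])

```text
time_s: 15.0
tcp_pos: [491.1, 6.0, 300.7]
eef_rot: [-180.0, -0.0, 89.1]
ft_force: [0.9, 0.1, -0.2]
finger_gap: 85.4
finger_force: 0.0
```

```bash
python3 w.py w4; python3 - <<'E'
from h import *
import pickle
s,w=pickle.load(open("w4.pkl","rb")); T=Tw(w,s); s3,w3=pickle.load(open("w3.pkl","rb")); print(np.round(sense()["q"],1))
for r in outline_of(w,"razor_case")[:2]:
    ys,xs=np.nonzero(r["region"])
    P=np.array([onz(w,T,(y,x),22)[:2] for y,x in zip(ys,xs)],np.float32)
    print(r["score"],np.round(r["point"],1),len(xs),cv2.minAreaRect(P))
print("grasp px",proj(w,T,np.array(s["tcp_pos"])-[0,0,155]))
E
```

```text
15.0 [491.11864676   5.97729801 300.70470074] [-1.79998701e+02 -7.13465352e-03  8.91048237e+01]
[  4.4  43.5 -15.8 109.1  21.8  30.3 -27.1]
0.71 [180.5 255. ] 6173 ((490.9007873535156, 7.189826965332031), (117.66313934326172, 41.472198486328125), 89.01275634765625)
grasp px [261.38813957 255.54543574]
```

View pics/w4.png

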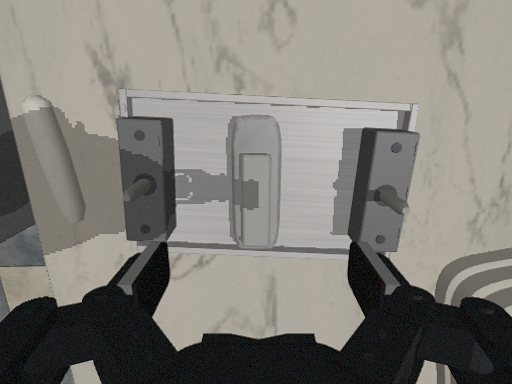

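The case is centred at px (181,255) and lined up with the tool, with clear room for the fingers on both sides.

```bash
python3 - <<'E'
from h import *
import pickle
s,w=pickle.load(open("w4.pkl","rb")); s3,w3=pickle.load(open("w3.pkl","rb"))
for a,b in [((153,256),(178,233)),((245,256),(177,307)),((115,256),(176,208))]:
    print(np.round(tri([ray(w,Tw(w,s),a),ray(w3,Tw(w3,s3),b)]),1) if 0 else tri([ray(w,Tw(w,s),a),ray(w3,Tw(w3,s3),b)]))
E
```

```text
(array([490.67326487,  35.76615227,  24.13707387]), [np.float64(0.3411763458074291), np.float64(0.34117634580740164)])
(array([488.67641817, -44.76162134,  29.43714722]), [np.float64(1.2372731605529923), np.float64(1.2372731605530463)])
(array([491.2968822 ,  65.49051606,  10.44288562]), [np.float64(0.019285690713719505), np.float64(0.019285690713771876)])
```

Request:
move_arm(moves=[{"translation": [0.001, 0, 0.03], "twist": [0, 0, 0], "grip": 0}, {"translation": [0.001, 0, 0.06], "twist": [0, 0, 0], "grip": 0}, {"translation": [0.001, 0, 0.09], "twist": [0, 0, 0], "grip": 0}, {"translation": [0.001, 0, 0.1], "twist": [0, 0, 0], "grip": 0}, {"translation": [0.001, 0, 0.1], "twist": [0, 0, 0], "grip": 0}])

```text
time_s: 15.6
tcp_pos: [491.0, 7.3, 200.1]
eef_rot: [-179.9, 0.0, 89.3]
ft_force: [0.7, 0.3, 0.1]
finger_gap: 85.2
finger_force: 0.0
```

Request:
move_arm(moves=[{"translation": [0, 0, 0.01], "twist": [0, 0, 0], "grip": 0}, {"translation": [0, 0, 0.016], "twist": [0, 0, 0], "grip": 0}, {"translation": [0, 0, 0.02], "twist": [0, 0, 0], "grip": 0}, {"translation": [0, 0, 0.02], "twist": [0, 0, 0], "grip": 0}, {"translation": [0, 0, 0.02], "twist": [0, 0, 0], "grip": 60}, {"translation": [0, 0, 0.02], "twist": [0, 0, 0], "grip": 100}, {"translation": [0, 0, 0.02], "twist": [0, 0, 0], "grip": 140}, {"translation": [0, 0, 0.02], "twist": [0, 0, 0], "grip": 200}], newtons=40)

```text
time_s: 16.4
tcp_pos: [491.1, 7.1, 181.2]
eef_rot: [180.0, 0.0, 89.3]
ft_force: [-0.6, 0.3, 9.4]
finger_gap: 40.4
finger_force: 39.4
```

Request:
move_arm(moves=[{"translation": [0, 0, 0], "twist": [0, 0, 0], "grip": 255}, {"translation": [0, 0, 0], "twist": [0, 0, 0], "grip": 255}, {"translation": [0, 0, 0], "twist": [0, 0, 0], "grip": 255}, {"translation": [0, 0, 0], "twist": [0, 0, 0], "grip": 255}])

```text
time_s: 16.8
tcp_pos: [491.1, 7.1, 181.2]
eef_rot: [180.0, 0.0, 89.3]
ft_force: [-1.8, 0.4, 10.2]
finger_gap: 40.2
finger_force: 39.6
```

Request:
move_arm(moves=[{"translation": [0, 0, -0.006], "twist": [0, 0, 0], "grip": 255}, {"translation": [0, 0, -0.016], "twist": [0, 0, 0], "grip": 255}, {"translation": [0, 0, -0.035], "twist": [0, 0, 0], "grip": 255}, {"translation": [0, 0, -0.06], "twist": [0, 0, 0], "grip": 255}, {"translation": [0, 0, -0.09], "twist": [0, 0, 0], "grip": 255}, {"translation": [0, 0, -0.12], "twist": [0, 0, 0], "grip": 255}, {"translation": [0, 0, -0.15], "twist": [0, 0, 0], "grip": 255}, {"translation": [0, 0, -0.15], "twist": [0, 0, 0], "grip": 255}])

```text
time_s: 17.6
tcp_pos: [491.3, 7.1, 334.4]
eef_rot: [179.7, -0.0, 89.3]
ft_force: [-0.2, -0.4, -1.9]
finger_gap: 40.4
finger_force: 41.3
```

Request:
move_arm(moves=[{"translation": [0.015, -0.003, 0], "twist": [0, 0, 5], "grip": 255}, {"translation": [0.04, -0.007, 0], "twist": [0, 0, 11], "grip": 255}, {"translation": [0.07, -0.012, 0], "twist": [0, 0, 18], "grip": 255}, {"translation": [0.1, -0.017, 0], "twist": [0, 0, 25], "grip": 255}, {"translation": [0.13, -0.023, 0], "twist": [0, 0, 32], "grip": 255}, {"translation": [0.16, -0.028, 0], "twist": [0, 0, 39], "grip": 255}, {"translation": [0.19, -0.033, 0], "twist": [0, 0, 46], "grip": 255}, {"translation": [0.22, -0.038, 0], "twist": [0, 0, 53], "grip": 255}])

```text
time_s: 18.4
tcp_pos: [455.3, 228.7, 330.7]
eef_rot: [-180.0, 0.0, 36.0]
ft_force: [0.7, -0.3, -1.2]
finger_gap: 40.3
finger_force: 41.3
```

Request:
move_arm(moves=[{"translation": [0.009, -0.018, 0], "twist": [0, 0, 7], "grip": 255}, {"translation": [0.018, -0.036, 0], "twist": [0, 0, 14], "grip": 255}, {"translation": [0.027, -0.054, 0], "twist": [0, 0, 21], "grip": 255}, {"translation": [0.036, -0.07, 0], "twist": [0, 0, 28], "grip": 255}, {"translation": [0.043, -0.085, 0], "twist": [0, 0, 35], "grip": 255}, {"translation": [0.043, -0.085, 0], "twist": [0, 0, 42], "grip": 255}, {"translation": [0.043, -0.085, 0], "twist": [0, 0, 47], "grip": 255}, {"translation": [0.043, -0.085, 0], "twist": [0, 0, 47], "grip": 255}])

```text
time_s: 19.2
tcp_pos: [439.9, 321.7, 330.5]
eef_rot: [180.0, 0.0, -10.8]
ft_force: [-0.1, -0.6, -1.1]
finger_gap: 40.1
finger_force: 41.3
```

```bash
python3 w.py w5; python3 - <<'E'
from h import *
import pickle
s,w=pickle.load(open("w5.pkl","rb")); T=Tw(w,s)
for r in outline_of(w,"tool_tray")[:2]:
    ys,xs=np.nonzero(r["region"])
    P=np.array([onz(w,T,(y,x),18)[:2] for y,x in zip(ys,xs)],np.float32)
    print(r["score"],np.round(r["point"],1),len(xs),cv2.minAreaRect(P))
it=get_image("side")
o=np.zeros((384,800,3),np.uint8); o[:,:512]=w["frame"]; b=cv2.resize(it["frame"][220:370,210:354],(288,300),interpolation=2); o[:300,512:]=b
cv2.imwrite("pics/w5m.png",o[:,:,::-1])
E
```

```text
19.2 [439.90164639 321.6656616  330.52935343] [ 1.79967716e+02  2.07312579e-02 -1.07832126e+01]
0.87 [119.1 243.1] 18090 ((453.0336608886719, 323.3367919921875), (150.5159454345703, 180.6843719482422), 78.85125732421875)
```

View pics/w5m.png

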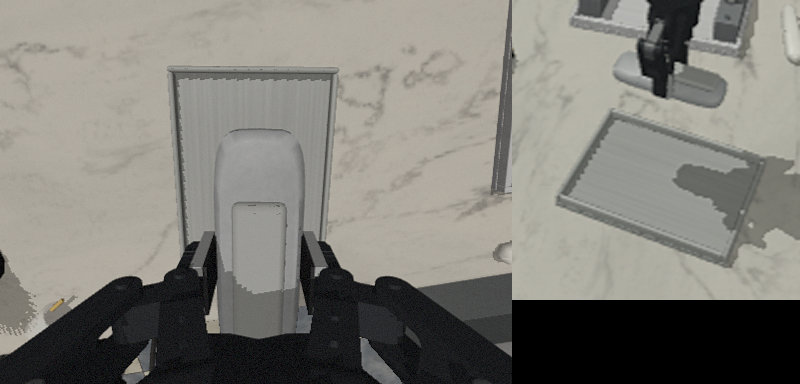

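Request:
move_arm(moves=[{"translation": [0.002, -0.004, 0.015], "twist": [0, 0, 0], "grip": 255}, {"translation": [0.002, -0.004, 0.035], "twist": [0, 0, 0], "grip": 255}, {"translation": [0.002, -0.004, 0.06], "twist": [0, 0, 0], "grip": 255}, {"translation": [0.002, -0.004, 0.085], "twist": [0, 0, 0], "grip": 255}, {"translation": [0.002, -0.004, 0.11], "twist": [0, 0, 0], "grip": 255}, {"translation": [0.002, -0.004, 0.128], "twist": [0, 0, 0], "grip": 255}, {"translation": [0.002, -0.004, 0.138], "twist": [0, 0, 0], "grip": 255}, {"translation": [0.002, -0.004, 0.138], "twist": [0, 0, 0], "grip": 255}])

```text
time_s: 20.15
tcp_pos: [442.8, 324.9, 191.4]
eef_rot: [179.9, 0.1, -10.7]
ft_force: [0.2, -0.4, -0.4]
finger_gap: 40.4
finger_force: 41.3
```

Request:
move_arm(moves=[{"translation": [0, 0, 0.004], "twist": [0, 0, 0], "grip": 255}, {"translation": [0, 0, 0.007], "twist": [0, 0, 0], "grip": 255}, {"translation": [0, 0, 0.009], "twist": [0, 0, 0], "grip": 255}, {"translation": [0, 0, 0.0095], "twist": [0, 0, 0], "grip": 255}, {"translation": [0, 0, 0.01], "twist": [0, 0, 0], "grip": 255}, {"translation": [0, 0, 0.01], "twist": [0, 0, 0], "grip": 255}])

```text
time_s: 20.75
tcp_pos: [442.9, 325.2, 182.8]
eef_rot: [-180.0, -0.0, -10.7]
ft_force: [0.3, 0.1, -0.7]
finger_gap: 40.0
finger_force: 41.3
```

Request:
move_arm(moves=[{"translation": [0, 0, 0.0005], "twist": [0, 0, 0], "grip": 255}, {"translation": [0, 0, 0.001], "twist": [0, 0, 0], "grip": 255}, {"translation": [0, 0, 0.0015], "twist": [0, 0, 0], "grip": 255}, {"translation": [0, 0, 0.0015], "twist": [0, 0, 0], "grip": 255}, {"translation": [0, 0, 0.0015], "twist": [0, 0, 0], "grip": 255}])

```text
time_s: 21.25
tcp_pos: [442.9, 325.1, 181.2]
eef_rot: [-180.0, 0.0, -10.7]
ft_force: [0.6, 0.3, -1.2]
finger_gap: 40.3
finger_force: 41.3
```

Request:
move_arm(moves=[{"translation": [0, 0, 0.0005], "twist": [0, 0, 0], "grip": 255}, {"translation": [0, 0, 0.001], "twist": [0, 0, 0], "grip": 255}, {"translation": [0, 0, 0.001], "twist": [0, 0, 0], "grip": 255}, {"translation": [0, 0, 0.001], "twist": [0, 0, 0], "grip": 255}])

```text
time_s: 21.65
tcp_pos: [442.9, 325.1, 180.3]
eef_rot: [-180.0, 0.0, -10.7]
ft_force: [-0.9, 0.3, 1.7]
finger_gap: 40.1
finger_force: 41.7
```

Request:
move_arm(moves=[{"translation": [0, 0, 0.0004], "twist": [0, 0, 0], "grip": 255}, {"translation": [0, 0, 0.0004], "twist": [0, 0, 0], "grip": 120}, {"translation": [0, 0, 0.0002], "twist": [0, 0, 0], "grip": 110}, {"translation": [0, 0, 0], "twist": [0, 0, 0], "grip": 80}, {"translation": [0, 0, 0], "twist": [0, 0, 0], "grip": 40}, {"translation": [0, 0, 0], "twist": [0, 0, 0], "grip": 20}, {"translation": [0, 0, 0], "twist": [0, 0, 0], "grip": 20}, {"translation": [0, 0, 0], "twist": [0, 0, 0], "grip": 20}])

```text
time_s: 22.45
tcp_pos: [442.9, 325.1, 180.2]
eef_rot: [-180.0, 0.0, -10.7]
ft_force: [0.6, -0.0, -0.7]
finger_gap: 78.7
finger_force: 0.0
```

Request:
move_arm(moves=[{"translation": [0, 0, -0.01], "twist": [0, 0, 0], "grip": 20}, {"translation": [0, 0, -0.03], "twist": [0, 0, 0], "grip": 20}, {"translation": [0, 0, -0.06], "twist": [0, 0, 0], "grip": 20}, {"translation": [0, 0, -0.1], "twist": [0, 0, 0], "grip": 20}, {"translation": [0, 0, -0.14], "twist": [0, 0, 0], "grip": 20}, {"translation": [0, 0, -0.18], "twist": [0, 0, 0], "grip": 20}, {"translation": [0, 0, -0.2], "twist": [0, 0, 0], "grip": 20}, {"translation": [0, 0, -0.2], "twist": [0, 0, 0], "grip": 20}])

```text
time_s: 23.25
tcp_pos: [443.0, 325.0, 383.5]
eef_rot: [-179.8, -0.2, -10.7]
ft_force: [0.2, 0.2, -0.7]
finger_gap: 78.6
finger_force: 0.0
```

```bash
python3 - <<'E'
from h import *
s=sense(); print(s["time_s"],s["tcp_pos"],s["finger_gap"])
w=get_image("wrist"); t=get_image("top"); d=get_image("side")
o=np.zeros((600,800,3),np.uint8); o[:300,:400]=cv2.resize(w["frame"],(400,300),interpolation=3)
o[:300,400:]=cv2.resize(d["frame"],(400,300),interpolation=3)
o[300:,:400]=cv2.resize(t["frame"][120:320,250:517],(400,300),interpolation=2)
o[300:,400:]=cv2.resize(d["frame"][200:350,200:400],(400,300),interpolation=2)
cv2.imwrite("pics/fin.png",o[:,:,::-1])
E
```

```text
23.25 [443.0046619  325.0464376  383.52345359] 78.60374388757714
```

View pics/fin.png

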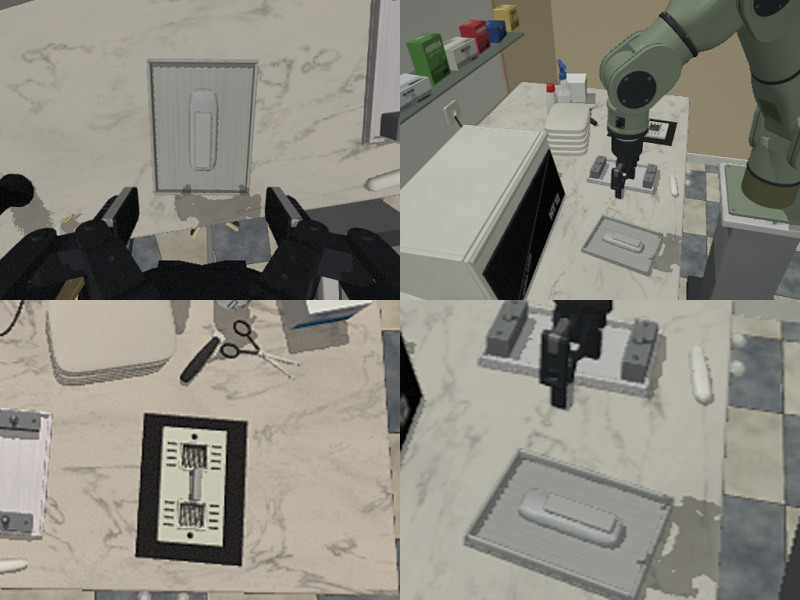

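The case lies lid up and flat, centred in the tray. The plate is centred on the mat with both guards in their pockets. The trimmer and the things behind the station look undisturbed. Handing in.

```bash
python3 -c "
from workcell import *
print(close_job())"
```

```text
the job is handed in; nothing more can be done
None
```

The nest plate is set down flat on the mat with both comb guards in their pockets, the razor case lies lid up and flat in the steel tray, and the job is handed in at about 23 s; the hand-in gave no verdict.

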